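# Tip a sample tray of walnuts over the returns bin's rim

## Robot

A 6-joint arm with a two-finger parallel gripper is mounted at the origin on the work surface. World frame = base frame: x ahead of the robot, y to its left, z up, the work surface at z = 0. Lengths are in m, angles in degrees, forces in N, time in s.
With the tool pointing down it reaches from about 0.375 to 0.75 m from the base axis. Payload 9 kg.
Tool frame: the origin (TCP) lies where the fingers leave the gripper's body, on its centre line; the fingertips stand 73 mm ahead of it and the grasp point (between the pads) lies 54 mm ahead of it (robot.tip_reach is the distance from the TCP to the fingertips, in m); z points along the fingers, y is the line along which they close (so a half turn about z gives the same grasp; the last joint's range is limited). The gripper opens to 85 mm and grips with 20 to 120 N. Pads are 22 mm wide; open, the fingers measure 114 mm over their backs; the gripper's body (76 mm by 85 mm) begins 54 mm behind the grasp point. The pads swing forward as they close: fully open they stand 13 mm farther back than shut.
Start: joints at [57.542, 5.964, 5.575, 89.605, 0, 77.527], TCP at [0.205, 0.564, 0.304] pointing down, gripper open.
Joint ranges: [-171.21, 171.21], [-48.23, 106.86], [-62.78, 66.21], [-105.2, 120.99], [-86.42, 89.51], [-180, 180]. Speed limits (degrees/s): [127.2, 127.2, 147.25, 180, 180, 180].

## Interface

Orientations are given as [roll, pitch, yaw] about the fixed x, y, z axes, in that order (R = Rz(yaw) Ry(pitch) Rx(roll)).
In Python, from plant import robot gives the robot as it stands. Calls block until the motion is done:
- robot.move_pose(position, orientation): joint-space move of the TCP to a pose.
- robot.line_to(position, vel=0.15, rotation=None, guard=None): straight line of the TCP; rotation=None keeps the orientation; vel is the mean speed in m/s. With guard (N) it stops when the force on the tool has changed by that much, and returns True; else False.
- robot.goto_joints(angles): joint-space move.
- robot.set_gripper(opening): finger opening in m; the grip force is fixed at half the most; returns when the fingers have stopped.
- robot.pause(seconds).
- robot.ik(position, orientation): joint angles nearest the present ones, or None.
- robot.observe(): the state.
- robot.grab_frame(name): name is "side" or "top"; returns the picture (400x640x3 uint8, blue, green, red); there is no depth.
- robot.get_calibration(name): a dict with "vertical_fov" (degrees; the focal length in pixels is half the picture's height over the tangent of half this angle, whatever the lens; pixels are square), "cx", "cy" (the principal point, pixels), "rvec" (rotation vector, rad) and "tvec" (3), from world to camera coordinates, as OpenCV has them. Camera axes: x right, y down, z forward; pixel columns grow to the right and rows downward; lengths in m; the calibration is good to about 2 mm. A picture is of the moment at which its call begins. get_calibration takes no time and is no camera call.
A pose or a line that the arm cannot do raises robot.IKError and nothing moves.
- robot.job_done(): hands the job in; it is judged then, once.
The state is a dict: "time": time; "q": joint angles; "qvel": joint speeds; "joint_torque": joint torques, N m; "tool_pos": TCP position; "tcp_rot": TCP orientation; "ft_force": force on the tool from outside, world axes, zero at the start; "torque": the same for the moment, N m; "gripper_width": finger opening in m; "gripper_force": force on a finger pad.
Only numpy, scipy, OpenCV 4.12 (cv2) and the standard library are available. Lean on these libraries where they do the work, as an engineer would, in place of code of your own. Each camera call takes 0.05 s, during which the arm holds its last target. There are 200 camera calls.

## Task

Take the metal sample tray by its bridge handle, keep it level and hook its down-turned front lip over the middle of the low rim of the square steel bin. With the lip resting on that rim as the pivot, swing the tray's back up until both walnuts have rolled out into the bin, then set the empty tray down flat on the bench again and let go.

Things in the scene. Friction and masses are not known exactly. Their poses are not given: they have to be found in the camera images.
- tray_handle (a point): Grasp point of the loose bare-metal sample tray (0.25 kg), the only one with a bridge handle: centre of its crossbar, a flat bar 12 thick (x), 106 long (y), 20 high, over the tray's middle, about its centre of mass. 95 above the tray's underside. x points along the tray to its open hooked front (at the start roughly to the robot), y across, z up. The rim hooks in at x 103, z -82.
- tray: The tray, 215 x 100, back and side walls 45 high; origin on its underside below the handle, axes alike. Back at x -90; flat floor to x 52, 18 degree ramp, then a shelf x 91 to 125, underside z 13, its end lip turned down to z 3 (x 122 to 125). A rim fits under the shelf between ramp and lip. Tipped front-down 45 to 50 degrees the walnuts surely roll out; the lip clears the rim up to 55.
- bin_rim (a point): Middle of the low rim of the fixed square steel bin, on its top, 100 above the bench. Bin 180 x 180, the other three walls 140 high; the low side faces away from the robot. x points level outward across the low rim, y along it, z up. Rim: round bead 8 thick; floor 96 below it. The bin stands left or right of the tray, the round steel pot opposite.
- nut_a_center (a point): Centre of one of the two walnuts lying loose in the tray, 30 in diameter, 35 long, 12 g; it rolls easily.
- nut_b_center (a point): Centre of the other walnut in the tray, alike.
There are look-alikes about, which are no part of the job. There is more than one size of the tray; the job needs the larger.

How it is judged (in metres and radians):
On the way, in this order (a step that is already met when the one before it is completed fails the run):
1. the tray, still level (within 20 degrees) with both walnuts in it, is hooked on the middle of the low rim: rim under the shelf behind the lip (about 15 mm each way, 35 mm along the rim), resting on it (x of bin_rim in the frame of tray_handle between 0.084 and 0.125 m and z of bin_rim in the frame of tray_handle between -0.097 and -0.067 m and y of bin_rim in the frame of tray_handle between -0.035 and 0.035 m and angle between tray_handle's own z axis and vertical below 0.35 rad and x of nut_a_center in the frame of tray_handle between -0.09 and 0.125 m and y of nut_a_center in the frame of tray_handle between -0.05 and 0.05 m and z of each of nut_a_center, nut_b_center in the frame of tray_handle below -0.03 m and x of nut_b_center in the frame of tray_handle between -0.09 and 0.125 m and y of nut_b_center in the frame of tray_handle between -0.05 and 0.05 m and contact force between tray and bin above 0.1 N), for 0.1 s.
2. the tray is tipped by more than 30 degrees with its lip still hooked on the rim (within about 20 mm) (x of bin_rim in the frame of tray_handle between 0.08 and 0.13 m and z of bin_rim in the frame of tray_handle between -0.105 and -0.06 m and y of bin_rim in the frame of tray_handle between -0.04 and 0.04 m and angle between tray_handle's own z axis and vertical above 0.524 rad), for 0.2 s.
At the end, for the whole second after the job is handed in: Both walnuts lie inside the square bin, below its low rim; the tray stands flat on the bench (within 8 degrees, handle point 95 mm up within 12 mm), released and at rest (x of nut_a_center in the frame of bin_rim between -0.175 and -0.004 m and y of nut_a_center in the frame of bin_rim between -0.087 and 0.087 m and z of nut_a_center in the frame of bin_rim between -0.1 and -0.03 m and x of nut_b_center in the frame of bin_rim between -0.175 and -0.004 m and y of nut_b_center in the frame of bin_rim between -0.087 and 0.087 m and z of nut_b_center in the frame of bin_rim between -0.1 and -0.03 m and height (world z) of tray_handle between 0.083 and 0.107 m and angle between tray_handle's own z axis and vertical below 0.15 rad and linear speed of tray below 0.03 m/s); the robot touches nothing.
It also fails if it takes over 58 s, if anything falls off the work surface, if the arm or the gripper's body presses on something with over 40 N, if the wrist force passes 120 N, or if a joint passes its speed limit or range.

## Working session

There is one attempt and no reset: what is moved stays moved. The work goes in short steps, each a Python script; the robot and the scene stay as the last script left them, time stands still between calls to the robot, and variables do not carry over. Pictures are saved under pics/ and viewed, at most 10 in all, crops included, and the job is handed in when it is done.

```bash
mkdir -p pics; ls
python3 - <<'E'
from plant import robot
import cv2,numpy as np
for n in("side","top"):
    f=robot.grab_frame(n); np.save(f"pics/{n}0.npy",f); cv2.imwrite(f"pics/{n}0.png",f)
    c=robot.get_calibration(n); R=cv2.Rodrigues(np.array(c["rvec"],float))[0]
    print(n,c,"cam at",-R.T@np.array(c["tvec"]))
print(robot.observe())
E
```

```text
pics
side {'vertical_fov': 54.660681468481286, 'cx': 318.32511203585034, 'cy': 191.40881757179213, 'rvec': array([ 0.64522385, -2.60729629,  1.23044747]), 'tvec': array([0.54395282, 0.24971119, 0.76589709])} cam at [0.29514941 0.63675821 0.67250614]
top {'vertical_fov': 47.96117724222071, 'cx': 320.46533480257114, 'cy': 199.5925602469593, 'rvec': array([ 2.12837002, -2.17730659,  0.20345225]), 'tvec': array([0.02893063, 0.58028484, 0.88954405])} cam at [0.43400214 0.04588217 0.9687069 ]
{'time': 0.1, 'q': array([5.75410192e+01, 5.99808348e+00, 5.52978455e+00, 8.96050158e+01,
       7.33372366e-04, 7.75250685e+01]), 'qvel': array([ 0.02602981, -0.03019918,  0.06442707, -0.01489274, -0.07072722,
        0.08028514]), 'joint_torque': array([ 5.72638484e-03, -5.58202958e+01,  5.04722142e+01,  1.29340004e-02,
       -2.98279492e-04, -1.15041698e-05]), 'tool_pos': array([0.20493607, 0.56367711, 0.30315391]), 'tcp_rot': array([-1.79928575e+02, -1.65529473e-02,  1.60015940e+02]), 'ft_force': array([-0.53205303, -0.22156012, -0.73476239]), 'torque': array([ 0.02566139, -0.01507125, -0.02101296]), 'gripper_force': 0.0, 'gripper_width': 0.08547576331022037}
```

View pics/side0.png

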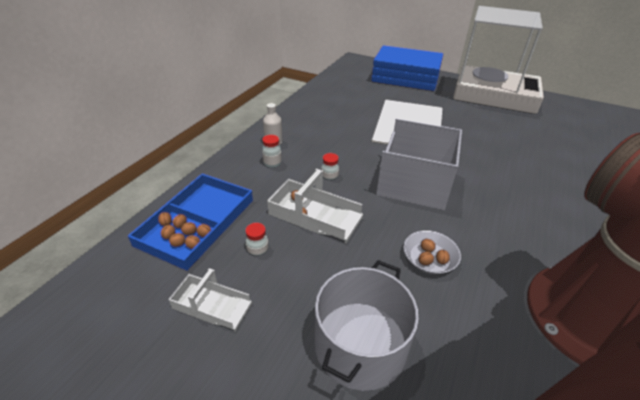

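View pics/top0.png

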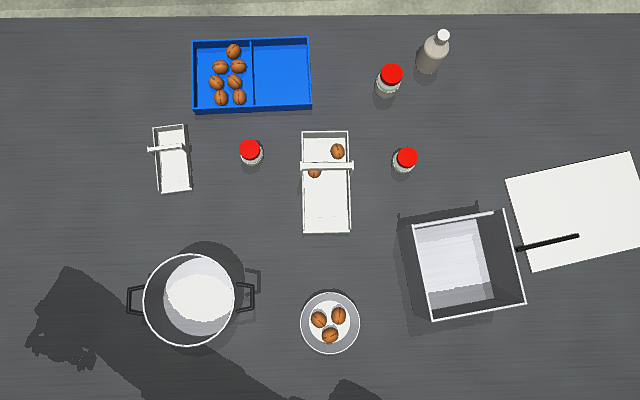

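The top view has two bridge-handled trays, at about (172,158) and (327,180). The one at (327,180) is larger and holds two walnuts, so it fits. The square bin is at (470,265), with its low rim facing up in the image (away from the robot). The pot is at (190,300). I'll confirm this in one enlarged crop and measure.

```bash
cat > h.py <<'E'
import numpy as np,cv2
from plant import robot
def cam(n):
    c=robot.get_calibration(n); R=cv2.Rodrigues(np.array(c["rvec"],float))[0]; t=np.array(c["tvec"],float)
    return 200/np.tan(np.radians(c["vertical_fov"]/2)),c["cx"],c["cy"],R,t
def plane(n,u,v,z):
    f,cx,cy,R,t=cam(n); o=-R.T@t; d=R.T@np.array([(u-cx)/f,(v-cy)/f,1]); return o+d*(z-o[2])/d[2]
def proj(n,p):
    f,cx,cy,R,t=cam(n); q=R@np.array(p)+t; return np.array([cx+f*q[0]/q[2],cy+f*q[1]/q[2]])
E
python3 - <<'E'
from h import *
t=np.load("pics/top0.npy")
a=cv2.resize(t[120:245,290:370],None,fx=4.5,fy=4.5,interpolation=2); b=cv2.resize(t[190:335,390:535],None,fx=3,fy=3,interpolation=2)
im=np.zeros((563,800,3),np.uint8); im[:a.shape[0],:a.shape[1]]=a[:563]; im[:b.shape[0],362:362+b.shape[1]]=b
cv2.imwrite("pics/crop1.png",im)
for nm,u,v,z in[("bar L",301,166,.105),("bar R",353.5,165,.105),("rimL?",414.5,228,.1),("rimR?",494,213,.1),("backtopL",302,132,.045),("backtopR",348.5,131,.045),("frontL",304,234,.02),("frontR",351,233,.02),
 ("binTopNR",526,302,.14),("binTopNL",432,320,.14),("wallFL",399,217,.14),("wallFR",505,210,.14),("nutA",337,151,.018),("nutB",314,171,.018),("smallL",148,149,.09),("smallR",187,147,.09)]:
    print(nm,plane("top",u,v,z).round(3))
E
```

```text
bar L [0.639 0.054 0.105]
bar R [ 0.639 -0.049  0.105]
rimL? [ 0.512 -0.164  0.1  ]
rimR? [ 0.538 -0.324  0.1  ]
backtopL [0.727 0.051 0.045]
backtopR [ 0.728 -0.048  0.045]
frontL [0.512 0.051 0.02 ]
frontR [ 0.512 -0.048  0.02 ]
binTopNR [ 0.369 -0.352  0.14 ]
binTopNL [ 0.342 -0.177  0.14 ]
wallFL [ 0.53  -0.127  0.14 ]
wallFR [ 0.539 -0.328  0.14 ]
nutA [ 0.692 -0.024  0.018]
nutB [0.648 0.027 0.018]
smallL [0.683 0.359 0.09 ]
smallR [0.686 0.282 0.09 ]
```

View pics/crop1.png

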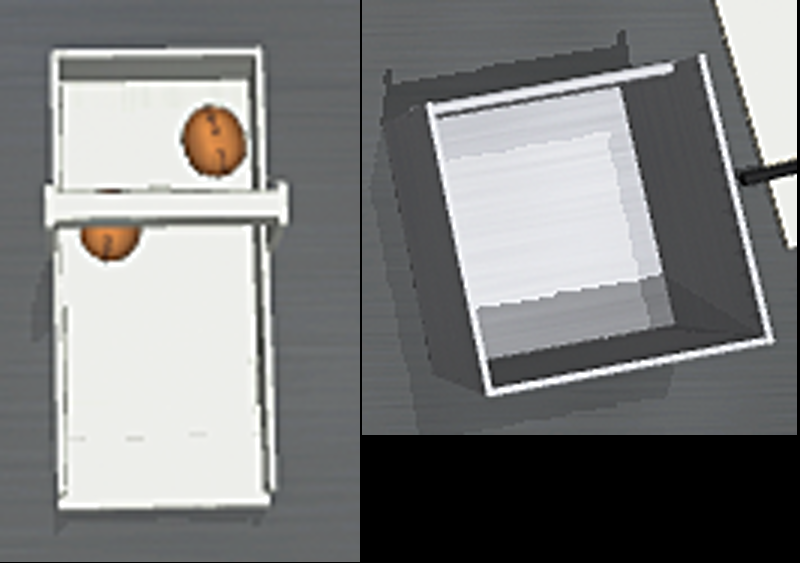

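The crop shows the large tray with its bridge bar at (327,166) and two walnuts at (337,151) and (314,171). Its size checks out: the length comes to 216 mm and the bar lies at the given place. The bin's low bead runs from about (415,226) to (493,213). Next I compute the bin pose and check IK for the whole plan.

```bash
cat >> h.py <<'E'
from scipy.spatial.transform import Rotation as Ro
def tool(h,yaw,tilt,s,g=None):
    "TCP pos & rpy with handle point h, tray yaw, tilt (front down), s=+-1; g = grasp point offset in tray frame"
    T=Ro.from_euler("ZY",[yaw,tilt],degrees=True).as_matrix()
    G=np.array([[0,s,0],[s,0,0],[0,0,-1.]])
    o=np.array([0,0,.054]) if g is None else np.array([0,0,.054])+g
    return np.array(h)+T@o, Ro.from_matrix(T@G).as_euler("xyz",degrees=True)
def hook(rim,yaw,tilt,dz=0):
    "handle position with the tray pivoted about the bead centre (4 mm under rim top)"
    T=Ro.from_euler("ZY",[yaw,tilt],degrees=True).as_matrix()
    return np.array(rim)+[0,0,-.004+dz]-T@np.array([.103,0,-.086])
E
python3 - <<'E'
from h import *
px=lambda x,y:((x-362)/3+390-.33,y/3+190-.33)
C=[plane("top",*px(*p),.14)[:2] for p in[(431,105),(703,57),(771,342),(489,393)]]
FL,FR,NR,NL=C; print(np.round(C,4)); c=np.mean(C,0)
for a,b in[(FL,FR),(FR,NR),(NR,NL),(NL,FL)]: d=b-a; print(np.linalg.norm(d).round(4),np.degrees(np.arctan2(d[1],d[0])).round(1))
out=(FL+FR-NL-NR); th=np.arctan2(out[1],out[0]); o=np.array([np.cos(th),np.sin(th)])
print("c",c,"yaw",np.degrees(th),"rim mid",c+.088*o)
for p in[(440,104),(550,87),(670,69)]:
    q=plane("top",*px(*p),.1)[:2]-c; print("bead",q@o,q@[-o[1],o[0]])
rim=np.r_[c+.086*o,.1]; yaw=np.degrees(th)+180
for s in(1,-1):
    print(s,robot.ik(*tool([.639,.0025,.095],180,0,s)))
    for t in(0,25,40,50): 
        q=robot.ik(*tool(hook(rim,yaw,t),yaw,t,s)); print(t,None if q is None else np.round(q,1))
E
```

```text
[[ 0.515  -0.1517]
 [ 0.5414 -0.3253]
 [ 0.3659 -0.3514]
 [ 0.3407 -0.1768]]
0.1755 -81.3
0.1774 -171.5
0.1764 98.2
0.1761 8.2
c [ 0.44077387 -0.25127236] yaw 8.324710305098792 rim mid [ 0.52784665 -0.23853146]
bead 0.0900180195358542 0.07182748561975068
bead 0.08889587794393607 -0.001789140288320138
bead 0.08730822232477943 -0.08275576075264342
1 [ -11.47748073   14.3162323    -1.31744593   74.36632177    0.
 -101.47748073]
0 [ -30.8   17.5   11.5   84.     0.  -129.2]
25 [ -42.4  -14.1  -20.4   67.3   19.1 -138. ]
40 [ -52.1  -30.8  -36.7   61.6   34.  -143.5]
50 [ -59.4  -40.4  -46.5   59.6   45.1 -147.5]
-1 [-11.47748073  14.3162323   -1.31744593  74.36632177   0.
  78.52251927]
0 [-30.8  17.5  11.5  84.    0.   50.8]
25 [-42.4 -14.1 -20.4  67.3  19.1  42. ]
40 [-52.1 -30.8 -36.7  61.6  34.   36.5]
50 [-59.4 -40.4 -46.5  59.6  45.1  32.5]
```

Run:
```python
from h import *
h=np.array([.639,.0025,.095])
p,r=tool(h+[0,0,.09],180,0,-1); robot.move_pose(p,r); print(robot.observe()["time"])
p,r=tool(h,180,0,-1); print(robot.line_to(p,.12,guard=8))
robot.set_gripper(0.0); o=robot.observe(); print(o["time"],o["tool_pos"],o["gripper_width"],o["gripper_force"],o["ft_force"])
p,r=tool(h+[0,0,.03],180,0,-1); robot.line_to(p,.05)
o=robot.observe(); print(o["time"],o["tool_pos"],o["tcp_rot"],o["ft_force"],o["torque"])
a=robot.grab_frame("side");b=robot.grab_frame("top")
im=np.zeros((560,800,3),np.uint8)
im[:330,:420]=cv2.resize(a[140:250,250:390],None,fx=3,fy=3); im[:390,420:]=cv2.resize(b[110:240,260:387],(380,390))
cv2.imwrite("pics/lift.png",im)
```

```text
2.625
False
4.1917 [0.6390613  0.00253316 0.14920436] 0.010961426612740782 59.098564982414246 [-0.35100458  0.70492316  2.13251849]
4.9417 [0.63892221 0.00251121 0.17879803] [-1.79987020e+02 -1.92083147e-03  9.00000709e+01] [ 0.15500487  0.47354713 -4.11113937] [-0.00750884 -0.01025681  0.02010947]
```

View pics/lift.png

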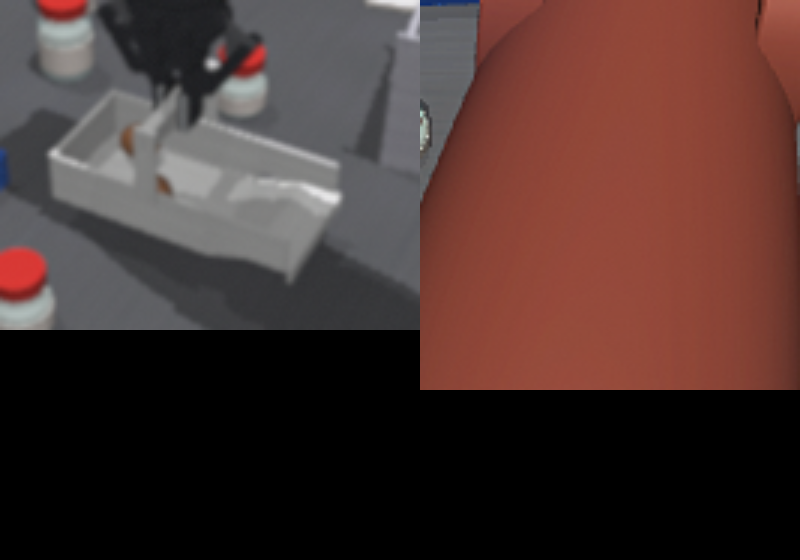

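The tray is held level with both nuts inside. Next: carry it high over the bin wall, then stop to check just above the rim.

```bash
cat >> h.py <<'E'
o_=np.array([np.cos(np.radians(8.32)),np.sin(np.radians(8.32))])
RIM=np.r_[np.array([.4408,-.2513])+.0885*o_,.1]; YAW=188.32
E
python3 - <<'E'
from h import *
p,r=tool([.639,.0025,.28],180,0,-1); robot.line_to(p,.08)
p,r=tool(hook(RIM,YAW,0,.098),YAW,0,-1); robot.line_to(p,.07,rotation=r)
p,r=tool(hook(RIM,YAW,0,.022),YAW,0,-1); robot.line_to(p,.06)
robot.pause(.3)
o=robot.observe(); print(o["time"],o["tool_pos"],p,o["ft_force"],RIM)
a=robot.grab_frame("side"); np.save("pics/s2.npy",a)
print("rim px",proj("side",RIM), "rim ends",[proj("side",RIM+s*.086*np.array([-o_[1],o_[0],0])) for s in(1,-1)])
h=hook(RIM,YAW,0,.022); T=Ro.from_euler("z",YAW,degrees=True).as_matrix()
for q in[(.125,.05,-.092),(.125,-.05,-.092),(0,.05,-.095)]: print(q,proj("side",h+T@np.array(q)).round(1))
cv2.imwrite("pics/hover.png",cv2.resize(a[60:230,280:480],None,fx=4,fy=3.5)[:600,:800])
E
```

```text
12.2333 [ 0.6303161  -0.22362287  0.25812074] [ 0.63028453 -0.22358964  0.258     ] [-0.08342298  0.02597494 -3.52537509] [ 0.52836857 -0.23849391  0.1       ]
rim px [386.99762667 146.33518931] rim ends [array([380.35580272, 163.71665885]), array([392.88816706, 130.91980808])]
(0.125, 0.05, -0.092) [399.  134.9]
(0.125, -0.05, -0.092) [392.2 154. ]
(0, 0.05, -0.095) [355.2 127.7]
```

View pics/hover.png

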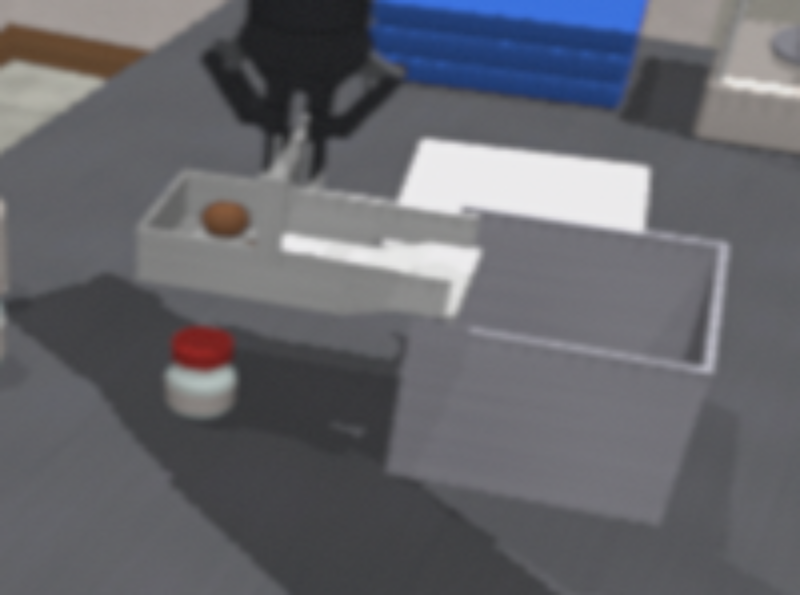

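The tray is level and a nut is visible at (336,122); the other is partly behind the bridge leg at about (343,128). The tray's near front corner is at (392,151) against (392,154) predicted. The bin edge is also where I expected it, so I'll lower it onto the rim.

Run:
```python
from h import *
p,r=tool(hook(RIM,YAW,0,-.008),YAW,0,-1); f0=robot.observe()["ft_force"]
print(robot.line_to(p,.02,guard=3)); robot.pause(.3)
o=robot.observe(); print(o["time"],o["tool_pos"],"dz",o["tool_pos"][2]-tool(hook(RIM,YAW,0),YAW,0,-1)[0][2],o["ft_force"]-f0,o["torque"],o["gripper_width"])
a=robot.grab_frame("side"); cv2.imwrite("pics/hooked.png",cv2.resize(a[80:200,300:450],None,fx=5,fy=5)[:600,:800])
```

```text
True
13.6167 [ 0.63034814 -0.22340431  0.235356  ] dz -0.0006440027125665937 [3.83426208 0.79012025 7.83931075] [-0.11306094 -0.43125547  0.05730312] 0.010800299842496933
```

View pics/hooked.png

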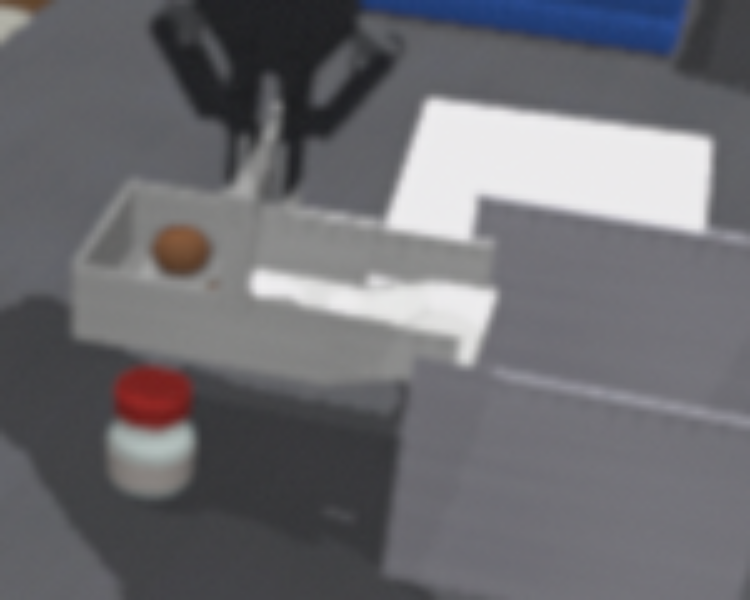

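Contact came at the predicted shelf height (dz -0.6 mm), so the lip is behind the rim. The outward force suggests the bead may be touching near the ramp, so I'll shift 5 mm outward and re-seat.

Run:
```python
from h import *
o3=np.r_[o_,0]
def go(dx,dz,v,g=None):
    p,r=tool(hook(RIM+dx*o3,YAW,0,dz),YAW,0,-1); return robot.line_to(p,v,guard=g)
go(0,.003,.02); go(.005,.003,.02); robot.pause(.1); f0=robot.observe()["ft_force"]
print(robot.line_to(tool(hook(RIM+.005*o3,YAW,0,-.006),YAW,0,-1)[0],.015,guard=2.5)); robot.pause(.3)
o=robot.observe(); print(o["time"],"dz",o["tool_pos"][2]-tool(hook(RIM,YAW,0),YAW,0,-1)[0][2],o["ft_force"]-f0,f0)
```

```text
True
15.2 dz -0.000836992799059022 [ 5.30443683 -0.94421519  7.6874665 ] [-0.28063288  0.59170604 -3.553721  ]
```

Same height again, so it rests on the flat shelf. Now I'll tip it in steps about the bead, watching the force.

```bash
cat >> h.py <<'E'
def pv(t,dz=0,px=.108):
    T=Ro.from_euler("ZY",[YAW,t],degrees=True).as_matrix()
    return tool(RIM+[0,0,-.004+dz]-T@np.array([px,0,-.086]),YAW,t,-1)
E
python3 - <<'E'
from h import *
for t in(8,16,24,32,40,48):
    p,r=pv(t,-.0008); robot.line_to(p,.04,rotation=r)
    o=robot.observe(); f=o["ft_force"]; print(t,round(o["time"],2),f.round(1),np.round(o["torque"],2),np.round(1e3*(o["tool_pos"]-p),1))
    if np.linalg.norm(f)>35: break
robot.pause(.8)
a=robot.grab_frame("side");b=robot.grab_frame("top")
im=np.zeros((600,800,3),np.uint8)
im[:480,:400]=cv2.resize(a[60:220,300:433+0],(400,480)); im[:480,400:]=cv2.resize(b[180:340,390:523],(400,480))
cv2.imwrite("pics/tip.png",im)
E
```

```text
8 15.97 [ 2.  -0.1  6.3] [-0.01  0.09 -0.04] [ 0.1 -0.   0.1]
16 16.73 [1.8 0.5 6.9] [ 0.01  0.29 -0.02] [ 0.2 -0.1  0.2]
24 17.5 [ 0.1 -0.3  7.3] [-0.06  0.51 -0.01] [ 0.1 -0.2  0.2]
32 18.27 [-1.4  0.2  6.3] [-0.07  0.8  -0.06] [-0.  -0.3  0.2]
40 19.03 [-3.1 -0.4  7.5] [-0.14  0.98  0.01] [-0.2 -0.4  0.1]
48 19.8 [-5.1 -1.9  6.4] [-0.16  1.17  0.04] [-0.2 -0.4 -0. ]
```

View pics/tip.png

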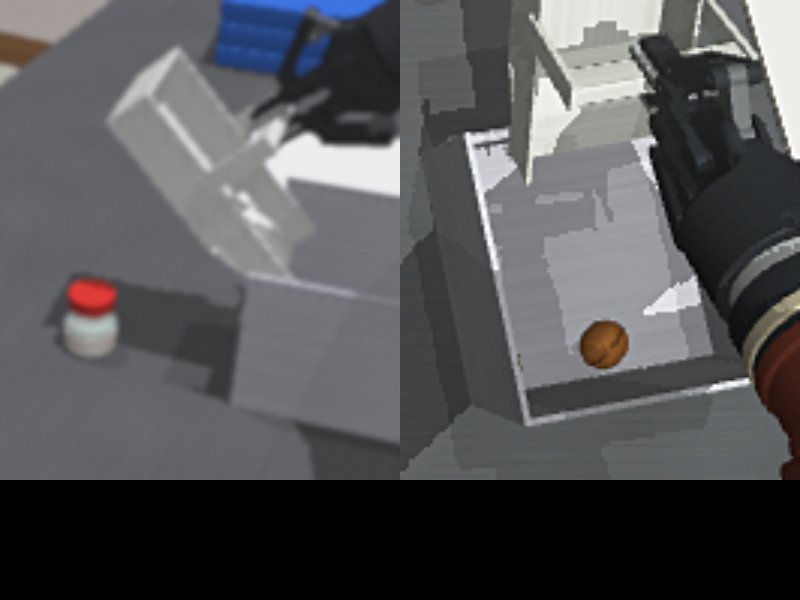

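One walnut lies in the bin at about (458,294). The other isn't clearly visible; there's only a brown speck at the left wall, around (429,299). I'll tip a little further and look for walnut-coloured blobs in both views.

Run:
```python
from h import *
for t in(53,48):
    p,r=pv(t,-.0005); robot.line_to(p,.06,rotation=r); robot.pause(.2)
print(robot.observe()["time"],robot.observe()["ft_force"])
for n in("side","top"):
    a=robot.grab_frame(n); h=cv2.cvtColor(a,cv2.COLOR_BGR2HSV)
    m=cv2.inRange(h,(6,110,35),(16,255,255)); k,_,st,ce=cv2.connectedComponentsWithStats(m)
    print(n,[(s[4],c.round().tolist()) for s,c in zip(st[1:],ce[1:]) if s[4]>1 ])
    np.save(f"pics/t53{n}.npy",a)
b=np.load("pics/t53top.npy"); a=np.load("pics/t53side.npy")
im=np.zeros((600,800,3),np.uint8)
im[:600,:400]=cv2.resize(a[60:210,330:430],(400,600),interpolation=2); im[:600,400:]=cv2.resize(b[180:330,415:515],(400,600),interpolation=2)
cv2.imwrite("pics/tip2.png",im)
```

```text
21.9167 [-5.36412999 -1.22769519  4.62157215]
side [(np.int32(2), [567.0, 6.0]), (np.int32(2), [578.0, 4.0]), (np.int32(2), [586.0, 6.0]), (np.int32(2), [490.0, 12.0]), (np.int32(2), [524.0, 16.0]), (np.int32(6), [540.0, 18.0]), (np.int32(3), [521.0, 19.0]), (np.int32(2), [484.0, 20.0]), (np.int32(2), [517.0, 22.0]), (np.int32(4), [544.0, 22.0]), (np.int32(2), [526.0, 24.0]), (np.int32(3), [539.0, 22.0]), (np.int32(2), [534.0, 26.0]), (np.int32(3), [510.0, 26.0]), (np.int32(2), [516.0, 26.0]), (np.int32(3), [523.0, 30.0]), (np.int32(2), [506.0, 30.0]), (np.int32(2), [538.0, 32.0]), (np.int32(3), [504.0, 34.0]), (np.int32(2), [500.0, 39.0]), (np.int32(2), [490.0, 53.0]), (np.int32(2), [488.0, 58.0]), (np.int32(4019), [132.0, 173.0]), (np.int32(2), [558.0, 126.0]), (np.int32(469), [175.0, 233.0]), (np.int32(312), [189.0, 226.0]), (np.int32(243), [427.0, 252.0]), (np.int32(118), [442.0, 256.0]), (np.int32(3), [556.0, 285.0]), (np.int32(2), [553.0, 286.0]), (np.int32(2), [602.0, 290.0])]
top [(np.int32(166), [233.0, 51.0]), (np.int32(163), [220.0, 67.0]), (np.int32(163), [238.0, 66.0]), 
[... 7224 characters left out ...]
 [585.0, 396.0]), (np.int32(4), [589.0, 396.0]), (np.int32(3), [596.0, 394.0]), (np.int32(3), [623.0, 395.0]), (np.int32(2), [270.0, 396.0]), (np.int32(2), [272.0, 398.0]), (np.int32(4), [279.0, 398.0]), (np.int32(2), [282.0, 396.0]), (np.int32(2), [508.0, 397.0]), (np.int32(6), [516.0, 398.0]), (np.int32(2), [520.0, 397.0]), (np.int32(2), [546.0, 396.0]), (np.int32(17), [552.0, 398.0]), (np.int32(2), [220.0, 398.0]), (np.int32(2), [224.0, 398.0]), (np.int32(2), [284.0, 398.0]), (np.int32(3), [288.0, 399.0]), (np.int32(3), [500.0, 398.0]), (np.int32(2), [504.0, 398.0]), (np.int32(2), [572.0, 399.0]), (np.int32(2), [578.0, 398.0]), (np.int32(2), [584.0, 398.0]), (np.int32(2), [588.0, 399.0])]
```

View pics/tip2.png

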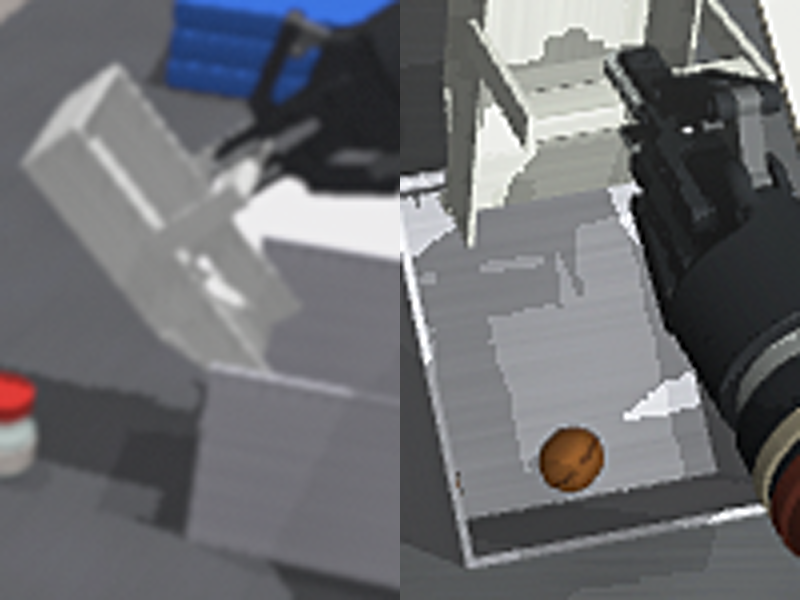

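The visible tray floor is clear, and a thin brown sliver shows behind the left wall's edge at (429,299). I'll tilt back to level on the rim and check the tray again from the side.

Run:
```python
from h import *
for t in(36,24,12,0):
    p,r=pv(t,.0005); robot.line_to(p,.06,rotation=r)
p,r=pv(0,.03); robot.line_to(p,.08); robot.pause(.2); print(robot.observe()["time"],robot.observe()["ft_force"])
a=robot.grab_frame("side");b=robot.grab_frame("top")
for im,(x0,x1,y0,y1) in((a,(290,480,60,230)),(b,(390,480,180,340))):
    h=cv2.cvtColor(im[y0:y1,x0:x1],cv2.COLOR_BGR2HSV); m=cv2.inRange(h,(5,90,35),(17,255,255)); k,_,st,ce=cv2.connectedComponentsWithStats(m)
    print([(int(s[4]),(c+[x0,y0]).round().tolist()) for s,c in zip(st[1:],ce[1:])])
c=np.array([.4408,-.2513])
for u,v in((429.5,299),(457,295)):
    q=plane("top",u,v,.018)[:2]-c; print("bin frame",q@o_-.0885,q@[-o_[1],o_[0]])
im=np.zeros((600,800,3),np.uint8)
im[:480,:400]=cv2.resize(a[60:180,300:400],(400,480),interpolation=2); im[:600,400:]=cv2.resize(b[180:330,400:500],(400,600),interpolation=2)
cv2.imwrite("pics/back.png",im)
```

```text
25.8 [ 0.23930664  0.33486883 -2.90758894]
[(193, [301.0, 75.0])]
[(9293, [445.0, 275.0]), (1, [413.0, 232.0]), (1, [407.0, 243.0]), (1, [401.0, 254.0]), (1, [399.0, 257.0]), (1, [397.0, 261.0]), (1, [395.0, 265.0]), (2, [394.0, 268.0]), (1, [391.0, 272.0])]
bin frame -0.15127922121618304 0.053830019388620524
bin frame -0.15317754333741235 -0.004897922123496992
```

View pics/back.png

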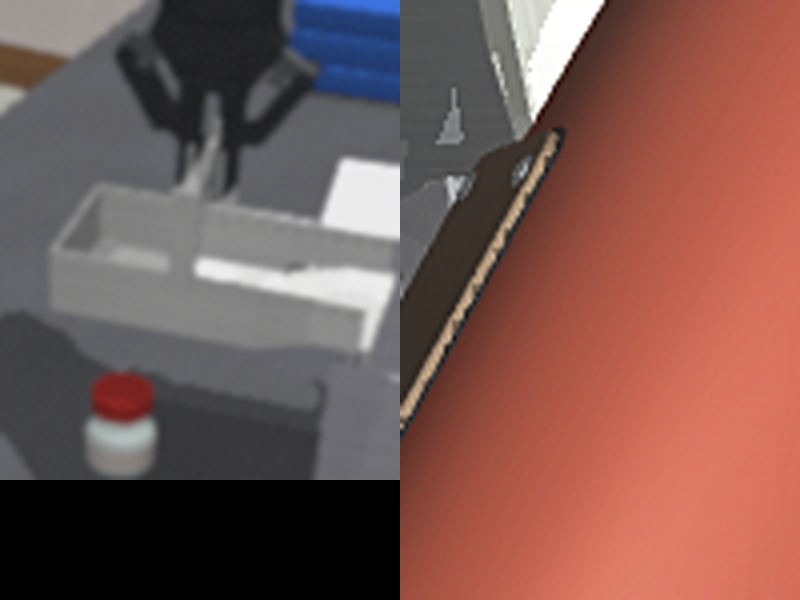

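The tray shows no walnut. The sliver's ray meets the bin floor at y = +0.054, which fits the inner edge of a nut against the left wall. Now I set the tray back in its free place.

Run:
```python
from h import *
p,r=pv(0,.098); robot.line_to(p,.12)
p,r=tool([.639,.0025,.28],180,0,-1); robot.line_to(p,.14,rotation=r)
p,r=tool([.639,.0025,.105],180,0,-1); robot.line_to(p,.12)
robot.pause(.1)
p,r=tool([.639,.0025,.091],180,0,-1); print(robot.line_to(p,.02,guard=4)); o=robot.observe(); print(o["time"],o["tool_pos"],o["ft_force"])
robot.set_gripper(.085); robot.pause(.2); p=o["tool_pos"]; robot.line_to(p+[0,0,.10],.1)
robot.move_pose([.205,.564,.304],[180,0,160]); o=robot.observe(); print(o["time"],o["gripper_width"])
a=robot.grab_frame("side");b=robot.grab_frame("top"); np.save("pics/e.npy",b)
im=np.zeros((600,800,3),np.uint8)
im[:400,:400]=cv2.resize(a[130:250,250:370],(400,400)); im[:600,400:]=cv2.resize(b[190:340,410:510],(400,600),interpolation=2)
t=cv2.resize(b[120:245,290:370],(128,200)); im[400:600,100:228]=t
cv2.imwrite("pics/end.png",im)
```

```text
True
30.6083 [0.63902476 0.00249384 0.14920012] [-0.66682396 -0.22565455  4.47484897]
35.2 0.08548037590312779
```

View pics/end.png

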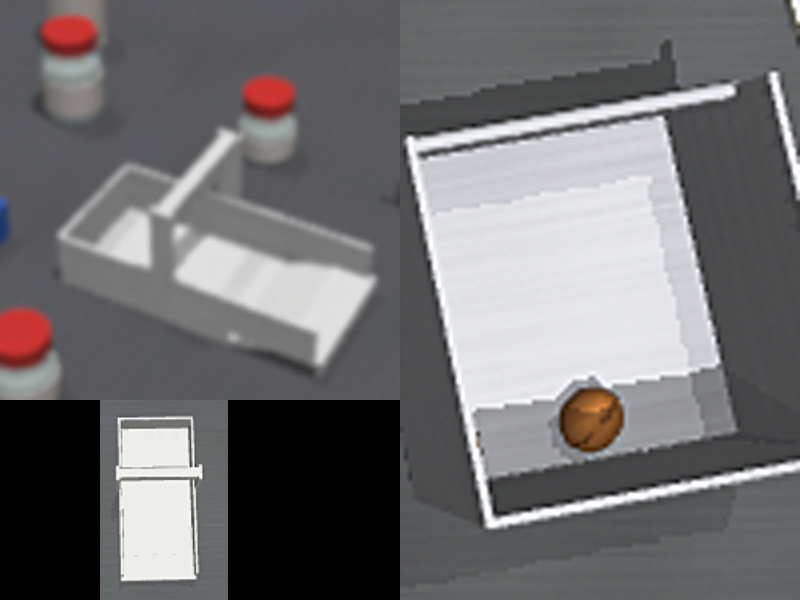

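The tray stands flat, empty and released. One nut lies in the bin at (457,294), and a sliver of the other shows behind the left wall at (430,299). No nut is visible anywhere else near the tray, so I'm handing in.

```bash
python3 -c "
from plant import robot
print(robot.job_done())"
```

```text
the job is handed in; nothing more can be done
None
```

I hooked the tray on the low rim, tipped it up to 53°, set it back flat and empty on the bench and released it; the job was handed in at about 35 s, verdict not shown. One walnut is plainly in the bin, and only a sliver of the other shows behind the bin's left wall.

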